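# Turn and seat the index disc of a drilling jig

## Robot

A 6-joint arm with a two-finger parallel gripper is mounted at the origin on the work surface; the furniture and walls round the work are solid. World frame = base frame: x ahead of the robot, y to its left, z up, the work surface at z = 0. Lengths are in mm, angles in degrees, forces in N, time in s.
With the tool pointing down it reaches from about 300 to 850 mm from the base axis. Payload 4.2 kg.
Tool frame: the origin (TCP) lies midway between the tips of the shut fingers; the grasp point (between the pads) lies 19 mm behind it; z points along the fingers, y is the line along which they close (so a half turn about z gives the same grasp; the last joint's range is limited). The gripper opens to 91 mm and grips with 3 to 60 N. Pads are 32 mm wide; open, the fingers measure 118 mm over their backs; the gripper's body (76 mm by 178 mm) begins 60 mm behind the grasp point.
Start: joints at [-69.328, 18.312, 89.639, -0, 72.044, -1.146], TCP at [213.711, -533.827, 213.976] pointing down, gripper open.
Joint ranges: [-177.97, 177.97], [-48.28, 115.42], [12.27, 149.76], [-77.06, 257.06], [2.81, 150.46], [-146.56, 146.56]. Speed limits (degrees/s): [147.25, 147.25, 180, 180, 180, 180].

## Interface

Orientations are given as [roll, pitch, yaw] about the fixed x, y, z axes, in that order (R = Rz(yaw) Ry(pitch) Rx(roll)).
In Python, from workcell import env gives the robot as it stands.
- The arm moves only by the shell command python3 -m jog 'ROWS' [FORCE]. ROWS is a JSON object of lists of equal length, an entry for each row: "jaw": the finger opening in mm, from 0 to 91.2; "slide": the shift along the tool's x, y, z in units of 30 mm (1.0 is 30 mm), a list of three; "spin": the turn about the tool's z in units of 8 degrees (1.0 is 8 degrees). In form: {"jaw": [jaw, ...], "slide": [[dx, dy, dz], ...], "spin": [spin, ...]}. A call has 1 to 10 rows; each row shifts and turns the commanded pose from where the row before left it, along the tool's axes as they then stand; what a row does not reach is not made up. A row lasts 1/10 s, in which the tool goes at most 50 mm and 8.59 degrees, less where a joint would pass 70% of its speed; a pose out of reach is approached as far as the arm can. A call is refused whole if a number of a shift passes 1 or a number of a turn 1, either way. A call with a gripper value outside its range is refused whole. The fingers move at their own pace and stop on an object; FORCE is the grip in N (left out, the last holds). Time passes only in rows, so rows that do not move let the fingers close. It gives the time, the measured TCP pose, the force, the opening and the grip force at its end, in the units of the state.
- env.state(): the state, without advancing time (a new reading comes with each control period).
- env.grab_frame(name): name is "side" or "top" or "wrist"; returns the picture (384x512x3 uint8, red, green, blue); there is no depth.
- env.camera_model(name): a dict with "fx", "fy", "cx", "cy" (pixels), "camera_from_world" (4x4, takes a point from world to camera coordinates). Camera axes: x right, y up, looking along -z (the intrinsics and any distortion apply to the point x, -y, -z); pixel columns grow to the right and rows downward; lengths in mm; the calibration is good to about 2 mm. A picture is of the moment at which its call begins: read the wrist's pose just before it. camera_model takes no time and is no camera call; for the wrist camera it gives the pose at the moment of the call.
- env.job_done(): hands the job in; it is judged then, once.
The state is a dict: "time_s": time; "qpos": joint angles; "qvel": joint speeds; "effort": joint torques, N m; "ee_pos": TCP position; "ee_rot": TCP orientation; "force": force on the tool from outside, world axes, zero at the start; "torque": the same for the moment, N m; "gripper_width": finger opening in mm; "gripper_force": force on a finger pad.
Only numpy, scipy, OpenCV 4.12 (cv2) and the standard library are available. Lean on these libraries where they do the work, as an engineer would, in place of code of your own. Each camera call takes 0.05 s, during which the arm holds its last target. There are 200 camera calls.

## Task

Use your fingertips to seat the aluminium index disc of the drilling jig: push its red peg round until the notch in the disc's rim stands over the brass pin, then press the disc down by its black hub until it is fully home on the jig's seat. Only push and press: do not pinch the peg, do not pull the disc upward at any time, do not pick anything up, leave the other things on the bench where they are, and finish clear of everything.

Things in the scene. Friction and masses are not known exactly. Their poses are not given: they have to be found in the camera images.
- jig: Drilling jig fixed to the bench: plywood base 200 (x) x 160 (y) x 18 mm, origin under its centre. Dark wooden fence along its +x edge, top 34 mm above the bench. At its middle a vertical spindle carries the index disc over a round steel seat, 124 mm across, top 22 mm above the bench. A red line on the base leads from the -x edge to the pin. Yaw within +-0.6 rad.
- pin_top (a point): Centre of the top of the brass pin fixed on the seat: 10 mm across, 8 mm high, its top 2.5 mm tapering to 6 mm; 46 mm from the spindle axis on the jig's -x side. Top 30 mm above the bench, 1 mm below the underside of the raised disc: the disc cannot go down unless the notch is over it.
- disc (a joint): Turn of the disc in rad, counter-clockwise from above positive, no stops. 0 or 2 pi: notch over the pin, peg on the jig's +x side. Starts between 0.7 and 5.58. The peg's direction from the axis is the jig's yaw plus this value. It stays where left; about 2 N at the peg turn it. The notch clears the pin within 3 mm (0.065 rad) either way; the taper leads in from about 0.09 rad.
- press (a joint): How far the disc has been pressed down its spindle, in m: 0 at the start (raised), 0.009 fully home on the seat, negative if pulled upward. Tight fit: about 3 to 4 N press it down slowly, and it stays where it is left. Turning does not raise or lower it.
- notch (a point): Middle of the notch, at the disc's upper face, 46 mm from the spindle axis, straight across the axis from the peg. The notch is open at the rim, 16 mm wide with parallel sides, 14 mm deep radially. The aluminium disc is 104 mm across and 9 mm thick; raised, its upper face is 40 mm above the bench, home 31 mm.
- peg: Red upright finger peg fixed on the disc's upper face: 12 mm across, 24 mm tall; origin at the centre of its foot, 37 mm from the spindle axis, straight across the axis from the notch. While the disc is raised the peg reaches from 40 to 64 mm above the bench.
- hub_top (a point): Centre of the flat top of the disc's low black hub, on the spindle axis: a cone 40 mm across at its foot and 24 mm at its top, 8 mm tall above the disc's face; top 48 mm above the bench while raised, 39 mm when home. Press here.
- star_knob: Loose bystander: black star knob with a grey stud upward, 47 x 47 x 36 mm, origin under its centre; on the bench beside the jig's +y edge. Leave it.
- tape_roll: Loose bystander: roll of masking tape lying flat, 90 mm across, 22 mm high, origin under its centre; on the bench beside the jig's -y edge. Leave it.
- nailset: Loose bystander: steel nail punch lying flat, about 130 mm long, 11 mm high, origin under its middle; on the bench at the jig's -x edge. Leave it.

How it is judged (in metres and radians):
At the end, for the whole second after the job is handed in: The disc is down on its seat (pressed at least 7.5 of its 9 mm) with the notch round the pin (notch middle within 5 mm of the pin's axis), and the star knob, tape roll and nail punch lie still within 20 mm of where they were (value of joint press above 0.0075 m and horizontal distance between notch and pin_top below 0.005 m and linear speed of each of star_knob, tape_roll, nailset below 0.02 m/s and distance of each of star_knob, tape_roll, nailset from where it was at the start of the episode below 0.02 m); the robot touches nothing.
It fails at once if the peg is pinched, or pushed with more than 30 N (contact force between the fingers and peg above 30 N).
It fails at once if the disc is pulled upward by more than 4 mm (value of joint press below -0.004 m).
It fails at once if the star knob is moved more than 20 mm (distance of star_knob from where it was at the start of the episode above 0.02 m).
It fails at once if the tape roll is moved more than 20 mm (distance of tape_roll from where it was at the start of the episode above 0.02 m).
It fails at once if the nail punch is moved more than 20 mm (distance of nailset from where it was at the start of the episode above 0.02 m).
It also fails if it takes over 42 s, if anything falls off the work surface, if the arm or the gripper's body presses on something with over 40 N, if the wrist force passes 120 N, or if a joint passes its speed limit or range.

## Working session

There is one attempt and no reset: what is moved stays moved. The work goes in short steps, Python scripts to look and compute and a shell command to move; the robot and the scene stay as the last step left them, time stands still between calls to the robot, and variables do not carry over. Pictures are saved under pics/ and viewed, at most 10 in all, crops included, and the job is handed in when it is done.

```bash
mkdir -p pics; ls; python3 - <<'E'
from workcell import env
import cv2
s=env.state();print(s['time_s'],s['ee_pos'],s['ee_rot'],s['force'],s['gripper_width'])
for n in('top','side'):
    cv2.imwrite(f'pics/{n}0.png',env.grab_frame(n)[:,:,::-1]);m=env.camera_model(n);print(m)
E
```

```text
pics
0.0 [ 213.5197257  -533.32918193  213.12186994] [-1.79897123e+02 -2.29882046e-03  2.18179916e+01] [ 0.66500699 -0.10173329 -0.48646123] 91.16456505525912
{'fx': 356.5173429930171, 'fy': 356.5173429930171, 'cx': 255.0993765718243, 'cy': 189.49717278688922, 'camera_from_world': array([[ 2.67667849e-02, -9.99369301e-01, -2.33353647e-02,
         3.30234046e+01],
       [ 9.84611227e-01,  2.23243007e-02,  1.73327315e-01,
        -5.13894802e+02],
       [-1.72697052e-01, -2.76156771e-02,  9.84587783e-01,
        -8.70333126e+02],
       [ 0.00000000e+00,  0.00000000e+00,  0.00000000e+00,
         1.00000000e+00]])}
{'fx': 411.24486462159575, 'fy': 411.24486462159575, 'cx': 249.83182576174337, 'cy': 192.56289568388507, 'camera_from_world': array([[-9.00843789e-01, -4.34088192e-01, -6.92160215e-03,
         4.73402999e+02],
       [ 2.75843256e-01, -5.84611012e-01,  7.62981299e-01,
        -1.75137294e+02],
       [-3.35247618e-01,  6.85417687e-01,  6.46383500e-01,
        -7.81778229e+02],
       [ 0.00000000e+00,  0.00000000e+00,  0.00000000e+00,
         1.00000000e+00]])}
```

View pics/top0.png

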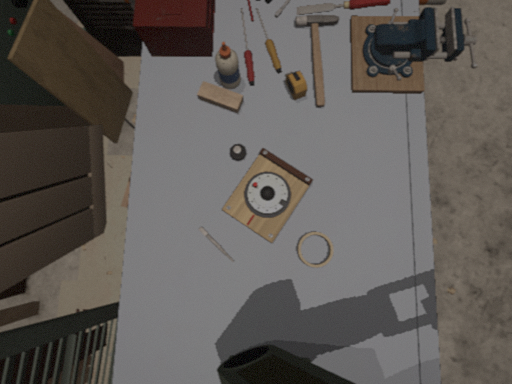

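View pics/side0.png

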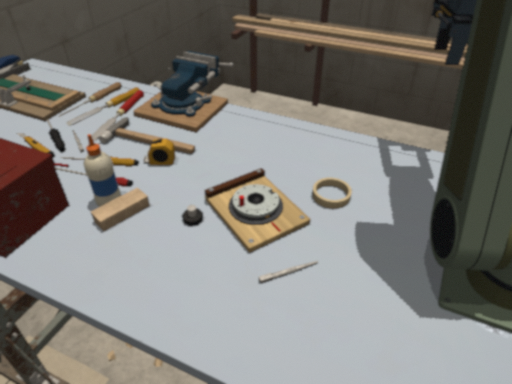

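The top view shows the jig near (267,193), with the knob at (238,152), tape roll at (314,249) and nail punch at (216,244). I'll zoom in on the jig in both views.

```bash
python3 - <<'E'
import cv2,numpy as np
a=cv2.imread('pics/top0.png')[143:248,217:317];b=cv2.imread('pics/side0.png')[160:255,200:315]
a=cv2.resize(a,(400,420),interpolation=cv2.INTER_CUBIC);b=cv2.resize(b,(400,330),interpolation=cv2.INTER_CUBIC)
c=np.zeros((420,800,3),np.uint8);c[:,:400]=a;c[:330,400:]=b
cv2.imwrite('pics/crop0.png',c)
E
```

```text
(no output)
```

View pics/crop0.png

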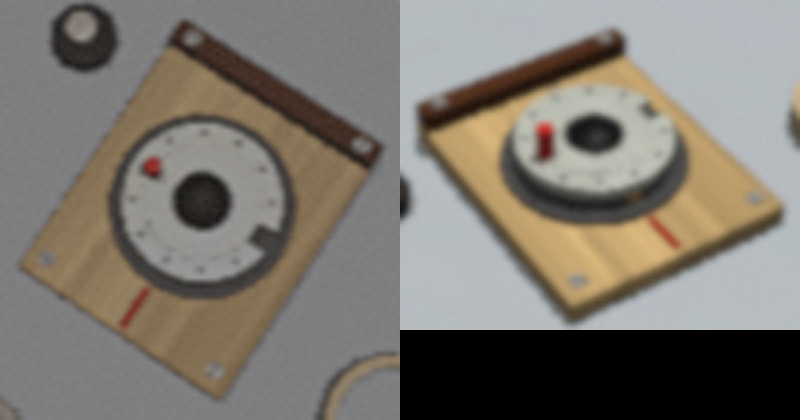

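Crop: hub at (202,200), peg top at (153,165), notch at (265,238), and the red line from (147,290) to (124,326) in the top crop. Next I'll convert these to positions.

```bash
cat >h.py <<'E'
import numpy as np
from workcell import env
def ray(m,u,v,z):
    T=m['camera_from_world'];R=T[:3,:3];o=-R.T@T[:3,3]
    d=R.T@np.array([(u-m['cx'])/m['fx'],-(v-m['cy'])/m['fy'],-1])
    return o+d*(z-o[2])/d[2]
E
python3 - <<'E'
from h import *
m=env.camera_model('top')
P={}
for n,x,y,z in [('hub',202,200,48),('seatc',202,206,22),('peg',153,165,64),('notch',263,238,40),('r1',147,290,18),('r2',124,326,18),('cl',20,266,18),('cb',221,397,18),('f1',184,20,34),('f2',383,148,34),('knob',84,38,15)]:
    P[n]=ray(m,x/4+217-.4,y/4+143-.4,z);print(n,P[n].round(1))
a=lambda d:np.degrees(np.arctan2(d[1],d[0])).round(1)
print('yaw',a(P['r1']-P['r2']),a(P['hub']-P['r2']),a(P['cl']-P['cb'])-90,a(P['f1']-P['f2'])-90)
print('peg',a(P['peg']-P['hub']),a(P['hub']-P['notch']),a(P['peg']-P['notch']),np.linalg.norm((P['peg']-P['hub'])[:2]))
m=env.camera_model('side')
for n,x,y,z in [('hub',595,133,48),('peg',546,128,64)]: print(n,ray(m,(x-400)/400*115+200-.4,y/330*95+160-.4,z).round(1))
for n,(u,v) in dict(nail1=(199,228),nail2=(235,262),tape=(314,249)).items(): print(n,ray(env.camera_model('top'),u,v,10).round(1))
E
```

```text
hub [505.1  14.8  48. ]
seatc [505.4  14.5  22. ]
peg [524.1  46.2  64. ]
notch [482.6 -24.8  40. ]
r1 [449.7  49.2  18. ]
r2 [425.8  63.6  18. ]
cl [463.5 133.1  18. ]
cb [ 3.818e+02 -3.000e-01  1.800e+01]
f1 [628.2  29.2  34. ]
f2 [ 544.4 -102.3   34. ]
knob [619.9  96.7  15. ]
yaw -31.0 -31.6 -31.5 -32.5
peg 58.9 60.5 59.8 36.726113516795536
hub [501.4  19.7  48. ]
peg [523.  45.  64.]
nail1 [413.  191.4  10. ]
nail2 [328.1  93.5  10. ]
tape [ 366.6 -109.6   10. ]
```

```bash
python3 -m jog '{"jaw":[0,0,0,0,0,0,0,0,0,0],"slide":[[0.4,-0.4,0],[0.8,-0.75,0],[0.8,-0.75,0],[0.8,-0.75,0],[0.8,-0.75,0],[0.8,-0.75,0],[0.8,-0.75,0],[0.8,-0.75,0],[0.8,-0.75,0],[0.8,-0.75,0]],"spin":[0,0,0,0,0,0,0,0,0,0]}' 20
python3 -m jog '{"jaw":[0,0,0,0,0,0,0,0,0,0],"slide":[[0.8,-0.75,0],[0.8,-0.75,0],[0.8,-0.75,0],[0.8,-0.75,0],[0.8,-0.75,0],[0.8,-0.75,0],[0.8,-0.75,0],[0.8,-0.75,0],[0.8,-0.75,0],[0.4,-0.4,0]],"spin":[0,0,0,0,0,0,0,0,0,0]}'
python3 -m jog '{"jaw":[0,0,0,0,0,0],"slide":[[0,0,0],[0,0,0],[0,0,0],[0,0,0],[0,0,0],[0,0,0]],"spin":[-0.95,-0.95,-0.95,-0.95,-0.95,0]}'
python3 - <<'E'
from h import *
s=env.state();p=np.array(s['ee_pos']);y=np.radians(s['ee_rot'][2]);print(p,s['ee_rot'],s['time_s'])
d=np.array([497.3,65.6])-p[:2]
print('units',(d@[np.cos(y),np.sin(y)])/30,(d@[np.sin(y),-np.cos(y)])/30,(p[2]-48)/30)
E
```

```text
time_s: 1.1
ee_pos: [345.5, -247.4, 213.8]
ee_rot: [-180.0, -0.0, 21.8]
force: [0.7, -1.2, -0.0]
gripper_width: 13.9
gripper_force: 0.0
time_s: 2.1
ee_pos: [477.3, 36.8, 213.7]
ee_rot: [-179.9, -0.0, 21.9]
force: [-0.3, -0.8, 0.1]
gripper_width: 0.5
gripper_force: 0.0
time_s: 2.7
ee_pos: [476.5, 34.6, 213.8]
ee_rot: [-179.9, 0.0, 59.8]
force: [-0.1, 0.4, 0.6]
gripper_width: -0.1
gripper_force: 0.0
[476.48498557  34.59595181 213.7509387 ] [-1.79947744e+02  1.58518311e-02  5.98314624e+01] 2.7
units 1.2421688235691566 0.08049004162688818 5.525031290057941
```

```bash
python3 -m jog '{"jaw":[0,0,0,0,0],"slide":[[0.6,0.04,0.5],[0.64,0.04,0.8],[0,0,0.7],[0,0,0.5],[0,0,0]],"spin":[0,0,0,0,0]}'
python3 - <<'E'
from h import *;import cv2
print(env.camera_model('wrist'));s=env.state();print(s['ee_pos'])
cv2.imwrite('pics/w1.png',env.grab_frame('wrist')[:,:,::-1])
E
```

```text
time_s: 3.2
ee_pos: [496.1, 65.2, 136.9]
ee_rot: [-179.7, 0.2, 59.7]
force: [-0.2, -0.7, 0.6]
gripper_width: 0.5
gripper_force: 0.0
{'fx': 344.5592494458331, 'fy': 344.5592494458331, 'cx': 252.16590992001568, 'cy': 194.21409499661405, 'camera_from_world': array([[ 8.63126447e-01, -5.04965144e-01, -4.78966142e-03,
        -3.93095887e+02],
       [ 4.81802636e-01,  8.26302102e-01, -2.91703714e-01,
        -2.83624987e+02],
       [ 1.51257915e-01,  2.49469519e-01,  9.56496734e-01,
        -4.10343965e+02],
       [ 0.00000000e+00,  0.00000000e+00,  0.00000000e+00,
         1.00000000e+00]])}
[496.12764492  65.16346538 136.86239166]
```

View pics/w1.png

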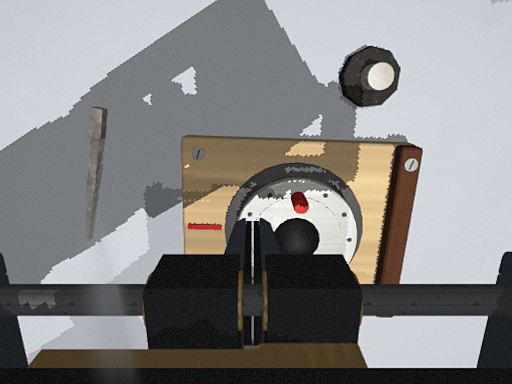

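Wrist view: the peg spans (297,195) to (302,211), the hub is at about (297,238), and the finger tips are at about (252,225), left of the peg. The red line runs (189,227) to (221,227).

```bash
python3 - <<'E'
from h import *
m=env.camera_model('wrist');T=m['camera_from_world']
def pr(x,y,z):
    c=T[:3,:3]@[x,y,z]+T[:3,3];return (m['cx']-m['fx']*c[0]/c[2]).round(1),(m['cy']+m['fy']*c[1]/c[2]).round(1)
print('pegtop',pr(523.8,46.7,64),'foot',pr(523.8,46.7,40),'hub',pr(505,15,48),'line',pr(449.7,49.2,18),pr(425.8,63.6,18),'tcp',pr(496,65,137))
print('hub',ray(m,297,238,48),'pegtop',ray(m,302,209,64),ray(m,221,227,18),ray(m,189,227,18))
E
```

```text
pegtop (np.float64(297.2), np.float64(209.6)) foot (np.float64(293.6), np.float64(199.8)) hub (np.float64(292.9), np.float64(245.1)) line (np.float64(218.0), np.float64(229.2)) (np.float64(187.4), np.float64(228.8)) tcp (np.float64(253.2), np.float64(250.6))
hub [510.98326001  18.91052295  48.        ] pegtop [527.1440473   45.27214226  64.        ] [453.21207932  49.65833292  18.        ] [428.04099066  64.33952506  18.        ]
```

```bash
python3 -m jog '{"jaw":[0,0,0,0,0,0],"slide":[[0.08,0.08,0.6],[0,0,0.8],[0,0,0.8],[0,0,0.5],[0,0,0.26],[0,0,0]],"spin":[0,0,0,0,0,0]}'
python3 -m jog '{"jaw":[0,0,0,0,0],"slide":[[0,0.1,0],[0,0.1,0],[0,0.1,0],[0,0.08,0],[0,0,0]],"spin":[0,0,0,0,0]}'
python3 - <<'E'
from h import *;import cv2
s=env.state();print(s['ee_pos'],s['ee_rot'],s['force'])
c=env.grab_frame('side')[140:260,190:330,::-1]
cv2.imwrite('pics/s2.png',cv2.resize(c,(700,600),interpolation=cv2.INTER_CUBIC))
E
```

```text
time_s: 3.85
ee_pos: [501.6, 65.8, 50.2]
ee_rot: [-180.0, 0.0, 59.8]
force: [0.9, 0.1, 0.6]
gripper_width: 0.4
gripper_force: 0.0
time_s: 4.35
ee_pos: [512.1, 59.8, 50.4]
ee_rot: [180.0, -0.0, 59.8]
force: [0.9, 0.3, -0.0]
gripper_width: 0.4
gripper_force: 0.0
[512.10400931  59.8169957   50.40899937] [ 1.79955916e+02 -2.38075156e-02  5.97983333e+01] [ 0.91526712  0.27538769 -0.02333104]
```

View pics/s2.png

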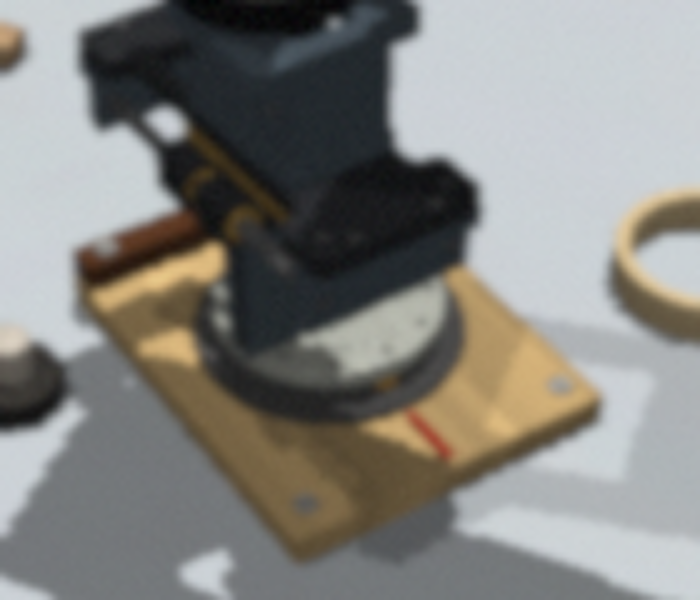

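```bash
python3 -m jog '{"jaw":[0,0,0,0,0,0,0,0,0,0],"slide":[[0.04,0.1,0],[0.04,0.1,0],[0.04,0.1,0],[0.04,0.1,0],[0.04,0.1,0],[0.04,0.1,0],[0.04,0.1,0],[0.04,0.1,0],[0.04,0.1,0],[0,0,0]],"spin":[0.5,0.5,0.5,0.5,0.5,0.5,0.5,0.5,0.5,0]}'
python3 - <<'E'
from h import *;import cv2
s=env.state();p=np.array(s['ee_pos']);y=np.radians(s['ee_rot'][2]);d=p[:2]-[507,15.5]
print('rho',d@[np.cos(y),np.sin(y)],'lag',d@[np.sin(y),-np.cos(y)],s['force'])
m=env.camera_model('side');T=m['camera_from_world']
for z in (50,129):
    c=T[:3,:3]@[p[0],p[1],z]+T[:3,3];print(m['cx']-m['fx']*c[0]/c[2],m['cy']+m['fy']*c[1]/c[2])
a=env.grab_frame('side')[140:260,190:330,::-1];b=env.grab_frame('top')[143:248,217:317,::-1]
cv2.imwrite('pics/s3.png',np.hstack([cv2.resize(x,(400,400),interpolation=cv2.INTER_CUBIC) for x in(a,b)]))
E
```

```text
time_s: 5.4
ee_pos: [537.8, 48.5, 50.1]
ee_rot: [-180.0, -0.0, 23.8]
force: [0.6, 2.0, -1.0]
gripper_width: 0.5
gripper_force: 0.7
rho 41.44912862050633 lag -17.779018762491376 [ 0.60284588  2.02400019 -1.04372681]
234.95882751999395 200.36232056651878
233.79451753111792 171.51365303039012
```

View pics/s3.png

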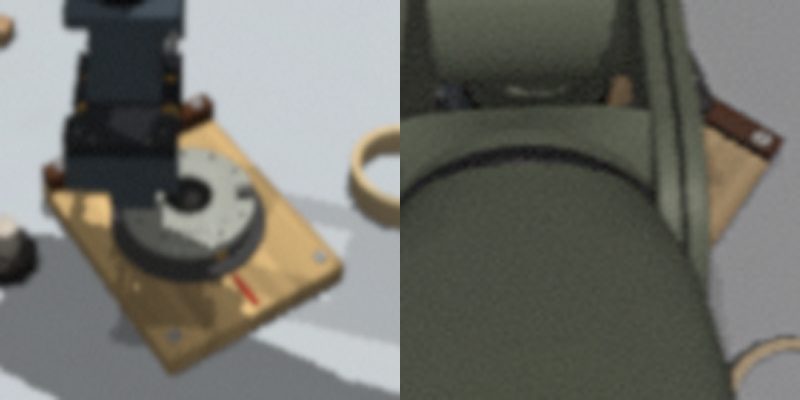

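The side view shows the notch now at about (276,197), moved towards the camera, so the finger is pushing the peg. The arm blocks the top view. I'll check the notch angle.

```bash
python3 - <<'E'
from h import *
m=env.camera_model('side')
a=lambda d:np.degrees(np.arctan2(d[1],d[0])).round(1)
h0=ray(m,256.1,198.1,48);h1=ray(m,190+189*.35-.3,140+194*.3-.3,48)
for n,u,v,h in(('before',271.5,190.9,h0),('now',190+246*.35-.3,140+190*.3-.3,h1)):
    p=ray(m,u,v,40);print(n,p,h,a(h-p))
E
```

```text
before [482.98575029 -25.95395724  40.        ] [500.22829469  19.93245396  48.        ] 69.4
now [466.26495348 -11.53823     40.        ] [501.00991173  19.56005601  48.        ] 41.8
```

```bash
python3 -m jog '{"jaw":[0,0,0,0,0,0,0,0,0,0],"slide":[[0,0.08,0],[0,0.08,0],[0,0.08,0],[0.02,0.097,0],[0.02,0.097,0],[0.02,0.097,0],[0.02,0.097,0],[0.02,0.097,0],[0.02,0.097,0],[0.02,0.097,0]],"spin":[0,0,0,0.5,0.5,0.5,0.5,0.5,0.5,0.5]}'
python3 -m jog '{"jaw":[0,0,0,0,0],"slide":[[0.02,0.097,0],[0.02,0.097,0],[0.02,0.097,0],[0.02,0.097,0],[0,0,0]],"spin":[0.5,0.5,0.5,0.5,0]}'
python3 - <<'E'
from h import *;import cv2
s=env.state();p=np.array(s['ee_pos']);y=np.radians(s['ee_rot'][2]);d=p[:2]-[507,15.5]
print('rho',d@[np.cos(y),np.sin(y)],'lag',d@[np.sin(y),-np.cos(y)],s['force'])
a=env.grab_frame('side')[150:250,200:315,::-1]
cv2.imwrite('pics/s4.png',cv2.resize(a,(690,600),interpolation=cv2.INTER_CUBIC))
E
```

```text
time_s: 6.5
ee_pos: [549.5, 22.4, 50.3]
ee_rot: [180.0, -0.1, -4.3]
force: [1.8, 1.8, 0.7]
gripper_width: 0.7
gripper_force: 1.0
time_s: 7.0
ee_pos: [549.6, 10.2, 50.3]
ee_rot: [180.0, -0.1, -20.2]
force: [1.4, 0.1, 0.4]
gripper_width: 0.4
gripper_force: 0.5
rho 41.776726871884605 lag -9.695638506518431 [1.40554804 0.0596265  0.39476388]
```

View pics/s4.png

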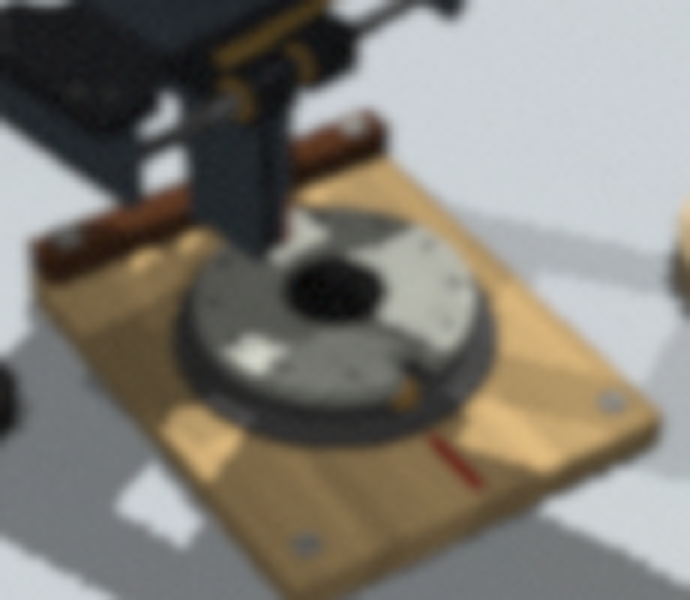

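The side view shows the brass pin at (405,390) in the crop, just left of the notch mouth, about (425,368). A little more turn is needed, so I'll compare against the projected notch edges.

```bash
cat >>h.py <<'E'
def proj(m,P):
    T=m['camera_from_world'];c=T[:3,:3]@np.array(P,float)+T[:3,3]
    return np.array([m['cx']-m['fx']*c[0]/c[2],m['cy']+m['fy']*c[1]/c[2]])
E
python3 - <<'E'
from h import *;import cv2
m=env.camera_model('side');a=cv2.cvtColor(env.grab_frame('side'),cv2.COLOR_RGB2BGR)
# register: hub top & disc
A=np.array([507,15.5]);
hub=proj(m,[*A,48]);off=np.array([200+335/6-.4,150+291/6-.4])-hub;print('offset px',off)
u=lambda t:np.array([np.cos(np.radians(t)),np.sin(np.radians(t))])
def notch(t,z):
    r=u(t+180);q=np.array([-r[1],r[0]]);return [proj(m,[*(A+r*x+q*y),z])+off for x,y in((51.5,8),(38,8),(38,-8),(51.5,-8))]
pin=proj(m,[*(A-46*u(-31.7)),30])+off
print('pin in crop',(pin-[200,150]+.4)*6)
c=cv2.resize(a[200:225,255:285],(750,625),interpolation=cv2.INTER_CUBIC)[:590]
# left: raw; overlay of candidate notch outlines
for t,col in((-20,(255,0,0)),(-25,(0,255,0)),(-31.7,(0,0,255))):
    pts=[((p-[255,200]+.5)*25).astype(int) for p in notch(t,40)]
    cv2.polylines(c,[np.array(pts)],False,col,1)
cv2.circle(c,tuple(((pin-[255,200]+.5)*25).astype(int)),6,(0,255,255),1)
cv2.imwrite('pics/s5.png',c)
E
```

```text
offset px [1.2569746  2.04726409]
pin in crop [404.37130788 398.36178521]
```

View pics/s5.png

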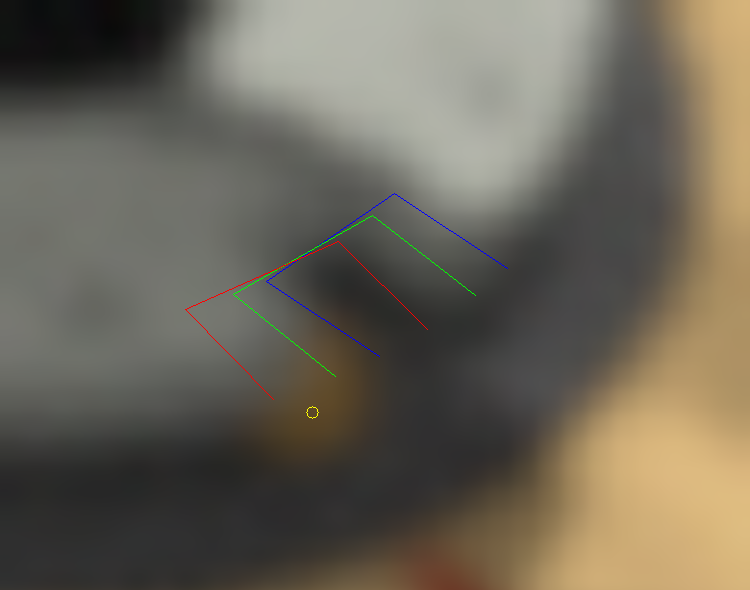

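```bash
python3 -m jog '{"jaw":[0,0,0,0,0,0,0,0],"slide":[[0.02,0.097,0],[0,0,0],[0,-0.4,0],[0,-0.4,0],[0,0,-0.8],[0,0,-1],[0,0,-1],[0,0,-1]],"spin":[0.5,0,0,0,0,0,0,0]}'
python3 -m jog '{"jaw":[0,0,0,0,0,0,0,0,0,0],"slide":[[0,0,0],[0,0,0],[0,0,0],[0,0,0],[0,0,0],[0,0,0],[0,0,0],[0,0,0],[0,0,0],[0,0,0]],"spin":[-1,-1,-1,-1,-1,-1,-1,-1,-1,-1]}'
python3 -m jog '{"jaw":[0,0,0,0,0,0,0,0,0,0],"slide":[[0,0,0],[0,0,0],[0,0,0],[0,0,0],[0,0,0],[0,0,0],[0,0,0],[0,0,0],[0,0,0],[0,0,0]],"spin":[-1,-1,-1,-1,-1,-1,-1,-1,-1,-1]}'
python3 - <<'E'
from h import *
s=env.state();p=np.array(s['ee_pos']);y=np.radians(s['ee_rot'][2]);d=np.array([507,15.5])-p[:2]
print('to axis units',d@[np.cos(y),np.sin(y)]/30,d@[np.sin(y),-np.cos(y)]/30,s['ee_rot'],p)
m=env.camera_model('wrist')
print('notch px now',proj(m,[467.9,39.7,40]),'hub',proj(m,[507,15.5,48]))
E
```

```text
time_s: 7.9
ee_pos: [558.3, 30.9, 165.1]
ee_rot: [180.0, 0.0, -24.1]
force: [-0.1, 0.3, -0.3]
gripper_width: 0.7
gripper_force: 0.0
time_s: 8.9
ee_pos: [558.4, 30.8, 163.9]
ee_rot: [-180.0, 0.0, 56.3]
force: [-0.3, -0.2, 0.2]
gripper_width: 0.6
gripper_force: 0.0
time_s: 9.9
ee_pos: [558.4, 30.8, 163.9]
ee_rot: [-180.0, -0.0, 136.3]
force: [0.1, -0.2, -0.6]
gripper_width: 0.3
gripper_force: 0.0
to axis units 0.8843824076619168 -1.5540445981633895 [-1.79963124e+02 -2.15582134e-02  1.36264655e+02] [558.40072026  30.84386287 163.9430632 ]
notch px now [183.17190012 105.99171122] hub [195.71528138 161.20828935]
```

```bash
python3 -m jog '{"jaw":[0,0,0,0,0],"slide":[[0.1,-0.75,0.4],[0.1,-0.8,0.4],[0,0,0.4],[0,0,0],[0,0,0]],"spin":[0,0,-0.75,-0.75,0]}'
python3 - <<'E'
from h import *;import cv2
m=env.camera_model('wrist');f=env.grab_frame('wrist');np.savez('w6.npz',f=f,**m)
n=proj(m,[467.9,39.7,35]);print(env.state()['ee_pos'],n,proj(m,[507,15.5,48]))
x,y=max(0,int(n[0])-90),max(0,int(n[1])-50);print('crop',x,y)
cv2.imwrite('pics/w6.png',cv2.resize(f[y:y+140,x:x+190,::-1],None,fx=4,fy=4,interpolation=cv2.INTER_CUBIC))
E
```

```text
time_s: 10.4
ee_pos: [521.5, 1.4, 127.8]
ee_rot: [-180.0, -0.0, 147.9]
force: [0.0, -0.2, -0.7]
gripper_width: 0.6
gripper_force: 0.0
[521.83649147   1.35730045 128.05684464] [255.39735811 115.25251564] [255.77835555 179.10737943]
crop 165 65
```

View pics/w6.png

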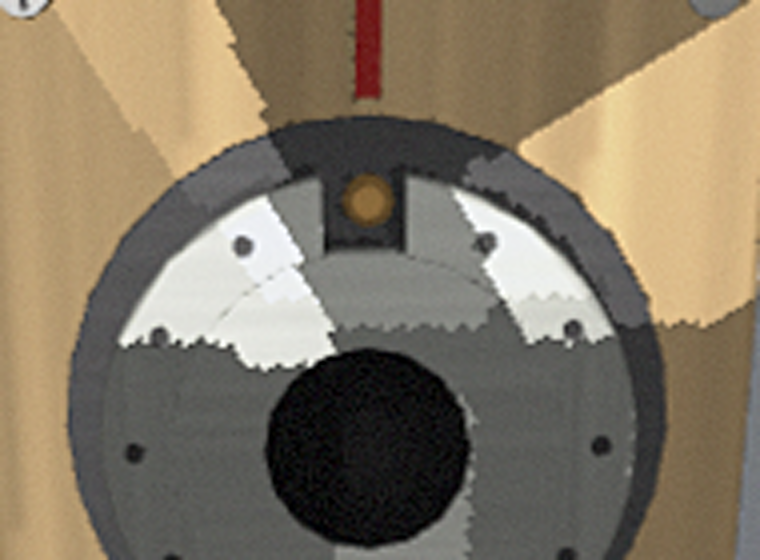

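The notch spans columns 325–405 (middle 365) and the pin is at 368, so they are aligned to under 1 mm. Hub centre is (368,448) in the crop. Now to press.

```bash
python3 - <<'E'
from h import *
z=np.load('w6.npz');h=ray(z,165+368/4-.4,65+448/4-.4,46);print(h)
s=env.state();p=np.array(s['ee_pos']);y=np.radians(s['ee_rot'][2]);d=h[:2]-p[:2]
print(d@[np.cos(y),np.sin(y)]/30,d@[np.sin(y),-np.cos(y)]/30,(p[2]-48)/30)
E
```

```text
[506.11275467  16.80642315  46.        ]
0.7179823389339671 0.156213942202247 2.668561488102989
```

```bash
python3 -m jog '{"jaw":[0,0,0,0,0,0],"slide":[[0.7,0.14,0],[0,0,0.7],[0,0,0.8],[0,0,0.6],[0,0,0.3],[0,0,0]],"spin":[0,0,0,0,0,0]}'
python3 -m jog '{"jaw":[0,0,0,0,0,0,0,0,0,0],"slide":[[0,0,0.05],[0,0,0.05],[0,0,0.05],[0,0,0.05],[0,0,0.05],[0,0,0.05],[0,0,0.05],[0,0,0.05],[0,0,0],[0,0,0]],"spin":[0,0,0,0,0,0,0,0,0,0]}'
```

```text
time_s: 11.05
ee_pos: [505.7, 15.7, 55.3]
ee_rot: [-179.9, -0.1, 147.8]
force: [0.1, -0.2, 0.1]
gripper_width: 0.6
gripper_force: 0.0
time_s: 12.05
ee_pos: [506.2, 15.4, 44.0]
ee_rot: [-180.0, 0.0, 147.8]
force: [-0.5, 0.4, 0.9]
gripper_width: 0.5
gripper_force: 0.4
```

```bash
python3 -m jog '{"jaw":[0,0,0,0,0,0,0,0,0,0],"slide":[[0,0,0.04],[0,0,0.04],[0,0,0.04],[0,0,0.03],[0,0,0],[0,0,0],[0,0,0],[0,0,0],[0,0,0],[0,0,0]],"spin":[0,0,0,0,0,0,0,0,0,0]}'
python3 -m jog '{"jaw":[0,0,0,0,0,0],"slide":[[0,0,0.03],[0,0,0.03],[0,0,0],[0,0,0],[0,0,0],[0,0,0]],"spin":[0,0,0,0,0,0]}'
```

```text
time_s: 13.05
ee_pos: [505.9, 15.4, 39.5]
ee_rot: [-180.0, -0.0, 147.8]
force: [0.3, 0.4, 0.8]
gripper_width: 0.3
gripper_force: 0.0
time_s: 13.65
ee_pos: [506.0, 15.4, 39.1]
ee_rot: [180.0, 0.0, 147.8]
force: [-3.6, 1.0, 10.7]
gripper_width: 0.2
gripper_force: 5.6
```

Force jumps to 11 N at z = 39.1, so the disc is home. I'll lift straight off and check.

```bash
python3 -m jog '{"jaw":[0,0,0,0,0,0,0,0],"slide":[[0,0,-0.1],[0,0,-0.3],[0,0,-0.8],[0,0,-1],[-0.4,0,-1],[-0.4,0,-0.5],[0,0,0],[0,0,0]],"spin":[0,0,0,0,0,0,0,0]}'
python3 - <<'E'
from h import *;import cv2
m=env.camera_model('wrist');a=env.grab_frame('wrist')[20:300,110:400,::-1];b=env.grab_frame('side')[150:250,200:315,::-1]
cv2.imwrite('pics/e7.png',np.hstack([cv2.resize(x,(400,400),interpolation=cv2.INTER_CUBIC) for x in(a,b)]))
E
```

```text
time_s: 14.45
ee_pos: [525.7, 2.7, 148.4]
ee_rot: [-180.0, -0.1, 147.8]
force: [-1.1, -0.1, 0.2]
gripper_width: 0.4
gripper_force: 0.0
```

View pics/e7.png

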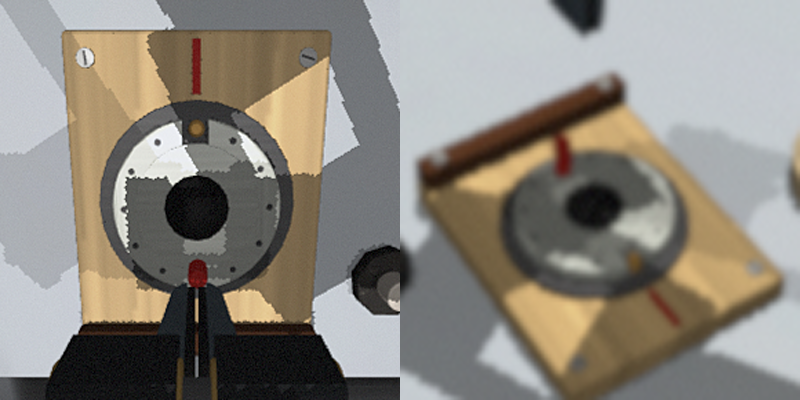

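The pin sits in the notch at (196,128), the disc is down flat on the seat, and the arm is clear.

```bash
python3 -c "
from workcell import env
print(env.job_done())"
```

```text
the job is handed in; nothing more can be done
None
```

The disc is turned with its notch over the pin and pressed fully home on the seat; the arm finished clear, none of the other bench items were touched, and the job is handed in (no verdict was returned).

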